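# Push the vial carton home into its gap on the stock shelf

## Task

The carton of vials standing out at the front of the steel shelf belongs in the gap between the two cartons at the back. Without gripping or lifting it, push it with the fingertips along the shelf, sideways as far as needed and then back into the gap, until its back is right up against the shelf's back lip and it stands square in the row. Push on the cardboard sides only, not on the vials, leave the other two cartons, the loose vial and the small box where they stand, and finish with the hand clear.

Things in the scene. Friction and masses are not known exactly. Their poses are not given: they have to be found in the camera images.
- shelf: Grey pressed-steel shelf, fixed on the bench, 360 deep (x) by 740 wide (y), flat deck 30 above the bench. A back lip 25 above the deck runs along the far (+x) edge, inner face at x = +175 in the shelf frame; end lips as high, 3 thick, at y = +-370. No lip at the front edge (x = -180). Origin: centre of the underside, at bench height; x points to the back lip, y along the shelf.
- label: Fixed white label holder, 80 wide, clipped to the shelf's front edge straight in front of the gap; stands only 1 mm above the deck. Origin on the front edge, at deck height, in line with the middle of the gap; axes parallel to the shelf's.
- gap_home (a point): Point on the deck where the carton's origin is when the carton is home: middle of the gap, 52 mm in front of the back lip's inner face. Axes parallel to the shelf's. The gap is about 155 wide (the carton is 130), 10 to 14 mm of play on each side.
- carton: The carton to push: brown card, open topped, 104 deep (x) by 130 wide (y), walls 45 high, full of 20 grey-capped vials; 0.35 to 0.65 kg, slides on the deck (friction 0.5 to 0.75). It stands alone in front of the row, up to 80 mm to either side of the gap and up to 0.3 rad askew. Origin: centre of its underside; x towards its back, y along its width.
- vials: The 20 vials packed in the carton, fixed in it; their caps stand up to 52 mm above the carton's underside, 7 above its walls, 4 inside them. Not to be touched. Same origin and axes as the carton.
- ampoule_carton: Loose white open carton of amber ampoules, 104 (x) by 120 (y), walls 45, ampoules up to 61 high, 0.5 kg, at the back lip on one side of the gap (left or right varies). Origin: centre of underside. Leave alone.
- vial_carton: Loose brown open carton of white-capped vials, 104 (x) by 120 (y), walls 45, vials up to 52 high, 0.5 kg, at the back lip on the other side of the gap. Origin: centre of underside. Leave alone.
- stray_vial: Loose glass vial standing on the deck, 23 diameter, 50 high, about 255 mm to one side of the gap's middle, near the front. Origin: centre of underside. Leave alone.
- small_box: Loose closed white box with a blue band, 40 by 55 by 32 high, about 255 mm to the other side of the gap's middle, near the front. Origin: centre of underside. Leave alone.

How it is judged:
At the end, for the whole second after the job is handed in: The carton's back is within 5 mm of the back lip, its middle within 16 mm of the gap's middle, square to the shelf within 0.06 rad, flat on the deck and at rest, with the hand clear (x of carton in the frame of gap_home above -0.005 m and y of carton in the frame of gap_home between -0.016 and 0.016 m and angle between the x axis of carton and the x axis of shelf, either way round below 0.06 rad and angle between carton's own z axis and vertical below 0.05 rad and linear speed of carton below 0.01 m/s); the robot touches nothing.
It fails at once if the carton is lifted, tipped or pushed off the deck (height (world z) of carton above 0.038 m or height (world z) of carton below 0.022 m or angle between carton's own z axis and vertical above 0.12 rad).
It fails at once if the hand touches the vials in the carton (contact force between vials and the fingers above 1 N or contact force between vials and the arm above 1 N).
It fails at once if another carton is moved by more than 15 mm (distance of any of ampoule_carton, vial_carton from where it was at the start of the episode above 0.015 m).
It fails at once if the loose vial or the small box is knocked over or moved by more than 15 mm (distance of any of stray_vial, small_box from where it was at the start of the episode above 0.015 m or angle between any of stray_vial, small_box's own z axis and vertical above 0.3 rad).
It also fails if it takes over 48 s, if anything falls off the work surface, if the arm or the gripper's body presses on something with over 40 N, if the wrist force passes 120 N, or if a joint passes its speed limit or range.

## Robot

A 7-joint arm with a two-finger parallel gripper is mounted at the origin on the work surface. World frame = base frame: x ahead of the robot, y to its left, z up, the work surface at z = 0. Lengths are in m, angles in rad, forces in N, time in s.
With the tool pointing down it reaches from about 0.35 to 0.9 m from the base axis. Payload 7.2 kg.
Tool frame: the origin (TCP) lies at the very end of the fingers, on their centre line; the grasp point (between the pads) lies 19 mm behind it (arm.pinch_z is the distance from the TCP to the grasp point, in m); z points along the fingers, y is the line along which they close (so a half turn about z gives the same grasp; the last joint's range is limited). The gripper opens to 88 mm and grips with 3 to 60 N. Pads are 20 mm wide; open, the fingers measure 115 mm over their backs; the gripper's body (75 mm by 178 mm) begins 61 mm behind the grasp point.
Start: joints at [-0.068, 0.411, -0.013, 1.596, 0.006, 1.134, -0.082], TCP at [0.625, -0, 0.185] pointing down, gripper open.
Joint ranges: [-2.95, 2.95], [-0.29, 1.99], [-1.47, 1.44], [0.14, 2.54], [-1.03, 4.17], [0.13, 1.85], [-2.86, 2.86]. Speed limits (rad/s): [2.39, 2.39, 3.01, 3.01, 3.14, 3.14, 3.14].

## Interface

Orientations are given as a rotation vector (axis times angle).
In Python, from workcell import arm, eyes, ticket gives the robot as it stands.
- The arm moves only by the shell command python3 -m handwheel 'ROWS' [OPENING] [FORCE]. ROWS is JSON, a list of rows, each a list of 6 numbers: the shift along the tool's x, y, z normalised to -1 to 1, where 1 is 4 cm, then the turn, a rotation vector about the tool's x, y, z normalised to -1 to 1, where 1 is 6 degrees. In form: [[dx, dy, dz, ax, ay, az], ...]. A call has 1 to 8 rows; each row shifts and turns the commanded pose from where the row before left it, along the tool's axes as they then stand; what a row does not reach is not made up. A row lasts 1/8 s, in which the tool goes at most 62.5 mm and 10.7 degrees, less where a joint would pass 70% of its speed; a pose out of reach is approached as far as the arm can. A call with a number of a shift or a turn outside -1 to 1 is refused whole. A call with a gripper value outside its range is refused whole. OPENING is the opening, from -1 (shut) to 1 (fully open), set as the call begins (- or left out, the last holds). The fingers move at their own pace and stop on an object; FORCE is the grip in N (left out, the last holds). Time passes only in rows, so rows that do not move let the fingers close. It gives the time, the measured TCP pose, the force, the opening and the grip force at its end, in the units of the state.
- arm.sense(): the state, without advancing time (a new reading comes with each control period).
- eyes.grab_frame(name): name is "scene" or "side" or "wrist"; returns (picture, depth): 480x640x3 uint8, red, green, blue; 480x640 float32, m along the optical axis (not along the pixel's ray), 0 where there is no reading.
- eyes.camera_params(name): a dict with "fx", "fy", "cx", "cy" (pixels), "k1" (the pictures are not rectified: a ray, as slopes to the right and down, at radius r is drawn at 1 + k1 r^2 times it, then the intrinsics apply), "view" (4x4, takes a point from world to camera coordinates). Camera axes: x right, y up, looking along -z (the intrinsics and any distortion apply to the point x, -y, -z); pixel columns grow to the right and rows downward; lengths in m; the calibration is good to about 2 mm. A picture is of the moment at which its call begins: read the wrist's pose just before it. camera_params takes no time and is no camera call; for the wrist camera it gives the pose at the moment of the call.
- ticket.close_job(): hands the job in; it is judged then, once.
Trained networks look in the newest picture that a camera, given by its name, has taken for a name from the list of things; names that differ only in an ending like _2 or _b are one class to them, and where a whole thing is asked for, a point or a joint stands for the part that bears it (a point fixed in the world has none). Each returns a list of dicts, best first, with "confidence" (0 to 1); they miss things now and then, are a little off and sometimes report something else, mostly with a low value. They report only what shows in the picture. A call takes as long as a camera call.
- eyes.boxes_of(camera, query): "rect" ([left, top, right, bottom] in pixels, round what is visible of it).
- eyes.mark_of(camera, query): "pixel" ([column, row] in pixels: a listed point, or the origin of a listed thing).
The state is a dict: "t": time; "joints": joint angles; "qvel": joint speeds; "tau": joint torques, N m; "tcp_pos": TCP position; "ee_rot": TCP orientation; "force": force on the tool from outside, world axes, zero at the start; "torque": the same for the moment, N m; "opening": opening from 0.0 (shut) to 1.0 (fully open); "grasp_force": force on a finger pad.
Only numpy, scipy, OpenCV 4.12 (cv2) and the standard library are available. Lean on these libraries where they do the work, as an engineer would, in place of code of your own. Each camera call takes 0.05 s, during which the arm holds its last target. There are 200 camera calls.

## Working session

There is one attempt and no reset: what is moved stays moved. The work goes in short steps, Python scripts to look and compute and a shell command to move; the robot and the scene stay as the last step left them, time stands still between calls to the robot, and variables do not carry over. Pictures are saved under pics/ and viewed, at most 10 in all, crops included, and the job is handed in when it is done.

```bash
mkdir -p pics; cat > h.py <<'E'
import numpy as np, cv2
from workcell import arm, eyes, ticket
def world(cam,depth,P=None):
    P=P or eyes.camera_params(cam)
    v,u=np.mgrid[0:480,0:640]
    K=np.array([[P['fx'],0,P['cx']],[0,P['fy'],P['cy']],[0,0,1.]])
    pts=np.stack([u,v],-1).reshape(-1,1,2).astype(np.float64)
    n=cv2.undistortPoints(pts,K,np.array([P['k1'],0,0,0,0.])).reshape(480,640,2)
    d=depth.astype(float)
    c=np.stack([n[...,0]*d,-n[...,1]*d,-d,np.ones_like(d)],-1)
    w=c@np.linalg.inv(np.array(P['view'])).T
    w[d<=0]=np.nan
    return w[...,:3]
def save(name,img): cv2.imwrite('pics/'+name,img[...,::-1])
E
python3 - <<'E'
from h import *
s=arm.sense();print(s)
for c in ['scene','side','wrist']:
    im,d=eyes.grab_frame(c); save(c+'0.png',im); np.savez('/tmp/'+c,im=im,w=world(c,d))
    if c!='wrist':
        for q in ['carton','gap_home','label','ampoule_carton','vial_carton','stray_vial','small_box','shelf']:
            w=world(c,d)
            for m in eyes.mark_of(c,q)[:1]:
                u,v=map(int,np.round(m['pixel'])); print(c,q,u,v,round(m['confidence'],2),w[min(max(v,0),479),min(max(u,0),639)].round(3))
E
python3 -c "
import cv2,numpy as np
a=cv2.imread('pics/scene0.png');cv2.imwrite('pics/scene0.png',a)"
```

```text
{'t': 0.0, 'joints': array([-0.06819009,  0.41191519, -0.0127034 ,  1.59703098,  0.00558017,
        1.13429525, -0.0821768 ]), 'qvel': array([-1.06476041e-03, -5.69104374e-04,  1.79407059e-03,  1.72758588e-03,
       -3.80599952e-04,  1.55630675e-05, -4.09091662e-04]), 'tau': array([-2.92756195e-04, -5.87956166e+01,  6.41712137e-01, -2.91074431e+01,
       -5.37758670e-02,  1.83686998e-02,  1.53371734e-04]), 'tcp_pos': array([ 6.24436653e-01, -5.07672934e-05,  1.83904994e-01]), 'ee_rot': array([-2.22066185e+00, -2.22070973e+00,  1.89883572e-03]), 'force': array([ 0.62775979, -0.94545308,  0.66130453]), 'torque': array([-0.0072263 , -0.02291407, -0.02493742]), 'grasp_force': 0.0, 'opening': 1.0018111035198243}
scene carton 336 242 0.91 [0.553 0.039 0.083]
scene label 363 195 0.54 [0.384 0.035 0.033]
scene ampoule_carton 239 280 0.74 [ 0.694 -0.093  0.073]
scene vial_carton 372 332 0.9 [0.701 0.165 0.076]
scene stray_vial 460 284 0.82 [0.536 0.279 0.058]
scene small_box 224 198 0.8 [ 0.528 -0.212  0.066]
scene shelf 335 269 0.77 [0.577 0.049 0.029]
side carton 288 255 0.81 [ 0.489 -0.001  0.081]
side label 232 305 0.88 [0.378 0.027 0.033]
side ampoule_carton 405 247 0.57 [ 0.632 -0.137  0.074]
side vial_carton 294 176 0.9 [0.638 0.124 0.081]
side stray_vial 199 192 0.65 [0.517 0.281 0.033]
side small_box 411 340 0.65 [ 0.5   -0.239  0.06 ]
```

View pics/scene0.png

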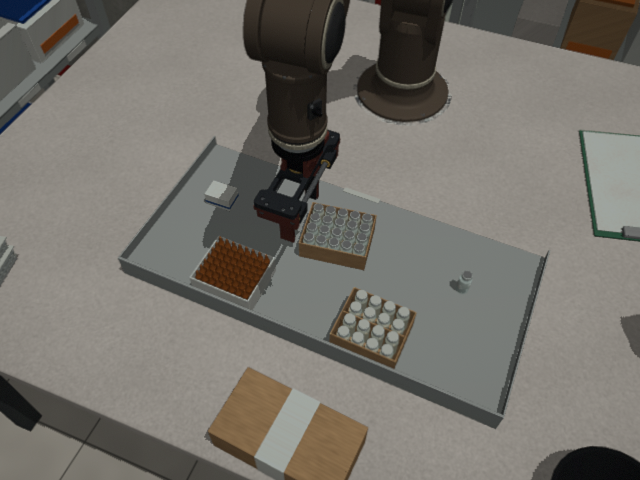

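View pics/side0.png

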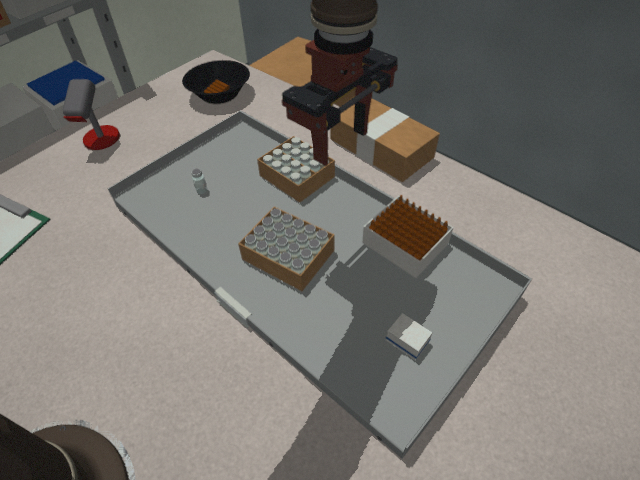

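The carton of grey-capped vials stands at (336,242) in the scene view, with the gap behind it between the ampoule carton (239,275) and the vial carton (372,325). The label is at (363,195). Next I'll measure from both depth maps.

```bash
cat >> h.py <<'E'
def fit(pts,name):
    (c,sz,a)=cv2.minAreaRect(pts[:,:2].astype(np.float32)*1000)
    print(name,len(pts),np.round(c,1),np.round(sz,1),round(a,2)); 
E
python3 - <<'E'
from h import *
import cv2
W={c:np.load('/tmp/'+c+'.npz')['w'].reshape(-1,3) for c in ['scene','side']}
ref={'carton':(.52,.03),'amp':(.67,-.115),'vialc':(.67,.145),'stray':(.525,.28),'box':(.515,-.225)}
for c,w in W.items():
    w=w[np.isfinite(w).all(1)]
    deck=w[(abs(w[:,0]-.55)<.1)&(abs(w[:,1]-.05)<.3)&(abs(w[:,2]-.03)<.01)]; print(c,'deck z',np.median(deck[:,2]))
    # lips
    l=w[(w[:,2]>.045)&(w[:,2]<.06)&(w[:,0]>.715)&(w[:,0]<.78)]
    vx,vy,x0,y0=cv2.fitLine(l[:,:2].astype(np.float32),cv2.DIST_HUBER,0,.001,.001).ravel()
    print('lip',len(l),'yaw',-vx/vy,'x at y=0.03',x0+(0.03-y0)*vx/vy,'y range',l[:,1].min(),l[:,1].max(), 'x spread',np.std(l[:,0]-x0-(l[:,1]-y0)*vx/vy))
    for n,(x,y) in ref.items():
        r=.1 if n in('carton','amp','vialc') else .05
        zlo,zhi=(.062,.09) if r==.1 else (.042,.09)
        m=(np.hypot(w[:,0]-x,w[:,1]-y)<r)&(w[:,2]>zlo)&(w[:,2]<zhi)
        q=w[m]
        b=np.round((q[:,:2]-[.3,-.4])/.002).astype(int); im=np.zeros((300,400),np.uint8); im[b[:,0].clip(0,299),b[:,1].clip(0,399)]=1
        nl,lab,st,_=cv2.connectedComponentsWithStats(cv2.dilate(im,np.ones((3,3))))
        k=1+np.argmax(st[1:,4]); fit(q[lab[b[:,0],b[:,1]]==k],n)
    f=w[(w[:,2]>.031)&(w[:,0]<.40)&(w[:,0]>.34)&(abs(w[:,1]-.03)<.08)&(w[:,2]<.04)]
# topdown map
o=np.zeros((480,780,3),np.uint8)
for c in ['scene','side']:
    z=np.load('/tmp/'+c+'.npz');w=z['w'].reshape(-1,3);im=z['im'].reshape(-1,3)
    m=np.isfinite(w).all(1)&(w[:,2]<.1)&(w[:,2]>.015);w=w[m];im=im[m]
    r=np.round((.8-w[:,0])*1000).astype(int);cc=np.round((.43-w[:,1])*1000).astype(int)
    k=(r>=0)&(r<480)&(cc>=0)&(cc<780)
    od=np.argsort(w[k][:,2]); 
    o2=np.zeros_like(o);o2[r[k][od],cc[k][od]]=im[k][od];o=np.where(o.sum(-1,keepdims=True)>0,o,o2)
o=cv2.dilate(o,np.ones((2,2)));save('top.png',o)
E
```

```text
scene deck z 0.030499986705825932
lip 3385 yaw -0.024944069 x at y=0.03 0.7365907 y range -0.5425826895228018 0.6112560449177924 x spread 0.007847708474918553
carton 2899 [516.8  28.9] [110.4 130.7] 8.3
amp 3191 [ 674.8 -116.3] [122.8 108.4] 88.63
vialc 3218 [682.6 160.1] [120.5 107.5] 87.16
stray 238 [528.6 284. ] [22.5 22.4] 64.52
box 609 [ 511.5 -230.7] [44.1 58.1] 2.2
side deck z 0.029210767623397138
lip 1337 yaw -0.029649673 x at y=0.03 0.7348836 y range -0.33277897043784466 1.0587275060364465 x spread 0.00641148646401134
carton 3811 [516.   30.6] [106.8 133.2] 8.31
amp 3241 [ 674.6 -115.9] [120.7 107.8] 87.76
vialc 2121 [682.2 161.1] [124.1 106.6] 87.85
stray 229 [525.7 283.9] [23.4 22.6] 83.72
box 1109 [ 509.8 -229.7] [41.3 55.7] 1.19
```

View pics/top.png

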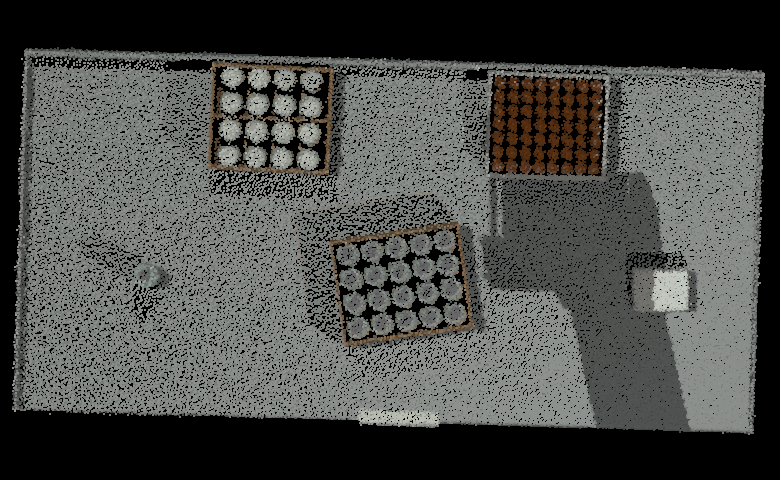

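The top view shows the carton centred at about (0.516, 0.030), turned +0.14 rad. The shelf is turned about -0.028 rad, and the gap middle is near (0.678, 0.022). So the carton is only about 3 mm off to the side and 0.17 rad askew. An open two-finger push along the gap's centre line should square it up.

```bash
python3 -m handwheel '[[0.12,-0.85,0,0,0,0],[0.12,-0.85,0,0,0,0],[0.12,-0.85,0,0,0,0],[0.12,-0.85,0,0,0,0],[0.12,-0.85,0,0,0,0],[0.14,-0.87,0,0,0,0]]' 1
python3 -m handwheel '[[0,0,0,0,0,1],[0,0,0,0,0,1],[0,0,0,0,0,1],[0,0,0,0,0,1],[0,0,0,0,0,1],[0,0,0,0,0,1],[0,0,0,0,0,1],[0,0,0,0,0,1]]'
python3 -m handwheel '[[0,0,0,0,0,1],[0,0,0,0,0,1],[0,0,0,0,0,1],[0,0,0,0,0,1],[0,0,0,0,0,1],[0,0,0,0,0,1],[0,0,0,0,0,1],[0,0,0,0,0,0.27]]'
python3 -m handwheel '[[0,0,0,0,0,0],[0,0,0,0,0,0],[0,0,0,0,0,0]]'
python3 - <<'E'
from h import *
from scipy.spatial.transform import Rotation as R
s=arm.sense();print(s['joints'].round(2),s['tcp_pos'].round(4));print(R.from_rotvec(s['ee_rot']).as_matrix().round(3))
E
```

```text
t: 1.7
tcp_pos: [0.4192, 0.0297, 0.1849]
ee_rot: [2.221, 2.221, 0.001]
force: [-0.0, 0.5, 0.7]
opening: 0.996
grasp_force: 0.0
t: 2.7
tcp_pos: [0.4203, 0.0296, 0.1849]
ee_rot: [2.935, 1.121, 0.001]
force: [-0.2, 0.6, -0.3]
opening: 1.002
grasp_force: 0.0
t: 3.7
tcp_pos: [0.4203, 0.0296, 0.1849]
ee_rot: [-3.141, 0.046, -0.001]
force: [0.5, 1.0, -0.4]
opening: 0.998
grasp_force: 0.0
t: 4.08
tcp_pos: [0.4202, 0.0296, 0.1848]
ee_rot: [3.141, -0.043, 0.0]
force: [0.2, -1.0, -0.8]
opening: 0.998
grasp_force: 0.0
[-0.18  0.06 -0.    2.06  0.    1.02 -1.78] [0.4202 0.0296 0.1848]
[[ 1.    -0.027  0.   ]
 [-0.027 -1.    -0.   ]
 [ 0.     0.    -1.   ]]
```

```bash
python3 -m handwheel '[[0,0,0.7,0,0,0],[0,0,0.7,0,0,0],[0,0,0.7,0,0,0],[0,0,0.7,0,0,0],[0,0,0.4,0,0,0],[0,0,0.22,0,0,0],[0,0,0,0,0,0]]'
python3 -m handwheel '[[0.12,0,0,0,0,0],[0.12,0,0,0,0,0],[0.12,0,0,0,0,0],[0.12,0,0,0,0,0],[0.12,0,0,0,0,0],[0.12,0,0,0,0,0],[0.12,0,0,0,0,0],[0.12,0,0,0,0,0]]'
python3 -m handwheel '[[0.12,0,0,0,0,0],[0.12,0,0,0,0,0],[0.12,0,0,0,0,0],[0.12,0,0,0,0,0],[0.12,0,0,0,0,0],[0.12,0,0,0,0,0],[0.12,0,0,0,0,0],[0,0,0,0,0,0]]'
cat >> h.py <<'E'
def rectfit(w,x,y,r=.1):
    w=w.reshape(-1,3);w=w[np.isfinite(w).all(1)]
    q=w[(np.hypot(w[:,0]-x,w[:,1]-y)<r)&(w[:,2]>.064)&(w[:,2]<.09)]
    b=np.round((q[:,:2]-[.3,-.4])/.002).astype(int); im=np.zeros((300,400),np.uint8); im[b[:,0].clip(0,299),b[:,1].clip(0,399)]=1
    nl,lab,st,_=cv2.connectedComponentsWithStats(cv2.dilate(im,np.ones((3,3))))
    k=1+np.argmax(st[1:,4]); return q[lab[b[:,0],b[:,1]]==k]
E
python3 - <<'E'
from h import *
o=[]
for c in ['scene','side']:
    im,d=eyes.grab_frame(c);w=world(c,d); o.append(im[120:380,150:470])
    for n,p in {'carton':(.565,.026),'amp':(.675,-.116),'vialc':(.6825,.1605)}.items():
        fit(rectfit(w,*p,.09),c+n)
save('p1.png',np.hstack(o))
E
```

```text
t: 4.95
tcp_pos: [0.42, 0.0296, 0.0477]
ee_rot: [3.141, -0.044, -0.001]
force: [-0.9, 0.6, 0.1]
opening: 0.997
grasp_force: 0.0
t: 5.95
tcp_pos: [0.4589, 0.0285, 0.0479]
ee_rot: [3.141, -0.044, 0.0]
force: [-0.4, -0.4, 0.1]
opening: 1.002
grasp_force: 0.0
t: 6.95
tcp_pos: [0.4925, 0.0275, 0.0479]
ee_rot: [-3.141, 0.045, -0.0]
force: [-0.1, -0.3, -0.4]
opening: 1.001
grasp_force: 0.0
scenecarton 2372 [523.1  29.8] [ 96.7 130.6] 8.03
sceneamp 3075 [ 675.2 -116.7] [122.2 107.7] 88.23
scenevialc 3118 [682.6 159.7] [121.1 107.7] 87.02
sidecarton 800 [502.9  51. ] [124.4  48.9] 55.8
sideamp 3146 [ 674.7 -115.8] [120.9 106.7] 88.03
sidevialc 1321 [682.5 154.4] [111.5 107.1] 86.43
```

View pics/p1.png

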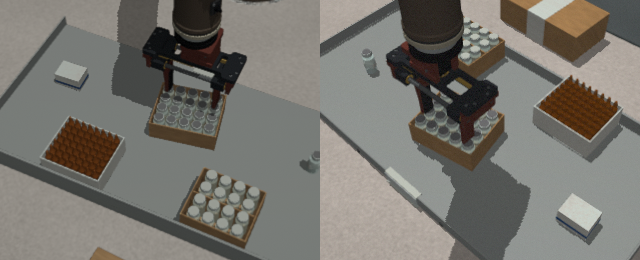

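```bash
python3 - <<'E'
import cv2,numpy as np
a=cv2.imread('pics/p1.png')
z=lambda i:cv2.resize(i,None,fx=3.2,fy=3.2,interpolation=cv2.INTER_CUBIC)
cv2.imwrite('pics/p1z.png',np.hstack([z(a[20:165,125:247]),z(a[20:165,395:520])]))
E
python3 - <<'E'
from h import *
im,d=eyes.grab_frame('scene');w=world('scene',d)
fit(rectfit(w,.516,.03,.1),'carton')
print(arm.sense()['force'])
E
```

```text
carton 2648 [517.3  29.1] [108.8 130.4] 8.37
[-0.80858797  0.56753465  0.32946243]
```

View pics/p1z.png

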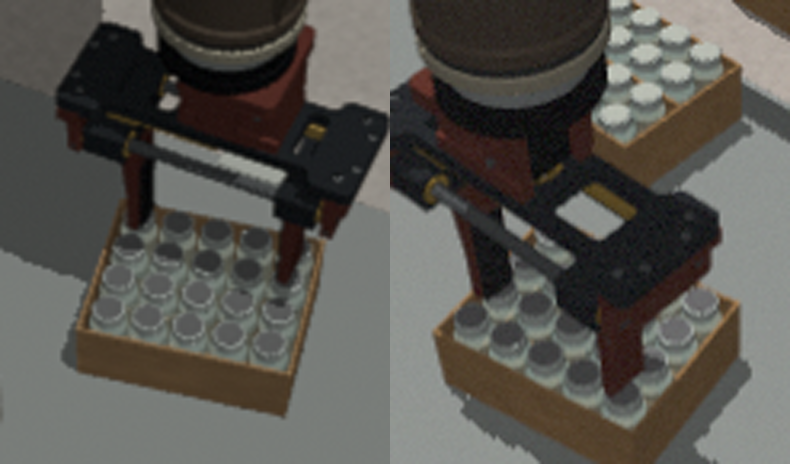

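```bash
python3 - <<'E'
from h import *
s=arm.sense();print(s['tcp_pos'],s['joints'].round(3),s['force'])
for c in ['side','scene']:
    im,d=eyes.grab_frame(c);w=world(c,d)
    R_=im[...,0].astype(int);G=im[...,1].astype(int)
    red=(R_>G*1.5+8)&(w[...,2]<.2)&(w[...,2]>.03)&(np.hypot(w[...,0]-.4925,w[...,1]-.0275)<.1)
    for sgn in (1,-1):
        q=w[red&(np.sign(w[...,1]-.0275)==sgn)]
        o=q[np.argsort(q[:,2])];print(c,sgn,len(q),o[:40:8].round(3).tolist(), 'mean low', np.median(o[:60],0).round(3))
P=eyes.camera_params('wrist');print(np.linalg.inv(np.array(P['view'])).round(3))
E
```

```text
[0.49195032 0.02754109 0.0478737 ] [-0.16   0.363  0.007  2.051 -0.004  0.728 -1.749] [-0.80858797  0.56753465  0.32946243]
side 1 39 [[0.482, 0.076, 0.091], [0.482, 0.076, 0.123], [0.499, 0.073, 0.145], [0.487, 0.074, 0.163], [0.463, 0.102, 0.185]] mean low [0.482 0.075 0.148]
side -1 120 [[0.48, -0.019, 0.089], [0.479, -0.025, 0.094], [0.49, -0.026, 0.1], [0.496, -0.026, 0.107], [0.496, -0.026, 0.113]] mean low [ 0.482 -0.026  0.112]
scene 1 89 [[0.505, 0.075, 0.092], [0.495, 0.079, 0.101], [0.502, 0.075, 0.105], [0.494, 0.08, 0.116], [0.505, 0.073, 0.122]] mean low [0.505 0.078 0.119]
scene -1 78 [[0.499, -0.024, 0.089], [0.501, -0.023, 0.104], [0.501, -0.023, 0.119], [0.503, -0.025, 0.135], [0.502, -0.025, 0.142]] mean low [ 0.502 -0.023  0.139]
[[-0.027  0.956  0.293  0.573]
 [-1.    -0.026 -0.008  0.025]
 [-0.    -0.293  0.956  0.247]
 [ 0.     0.     0.     1.   ]]
```

View pics/wrist0.png

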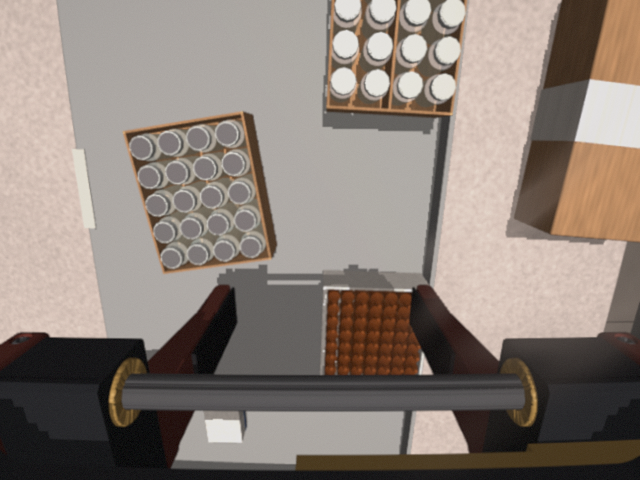

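The fingers are hovering over the vial caps. Depth puts the fingertips at z ≈ 0.089, but the reported TCP z is 0.048, about 40 mm lower. Nothing has been touched (force ≈ 0). I'll find where the offset comes from before moving.

```bash
python3 - <<'E'
from h import *
z=np.load('/tmp/wrist.npz');w=z['w']
print('wrist t0 deck z',np.nanmedian(w[200:260,280:400,2]), 'carton pts',w[190,200].round(3))
for c in ['scene','side']:
    z=np.load('/tmp/'+c+'.npz');w=z['w'];im=z['im'].astype(int)
    red=(im[...,0]>im[...,1]*1.5+8)&(w[...,2]<.3)&(w[...,2]>.1)&(np.hypot(w[...,0]-.6244,w[...,1])<.08)
    q=w[red];o=q[np.argsort(q[:,2])];print(c,o[:40:6].round(3).tolist())
im,d=eyes.grab_frame('wrist');w=world('wrist',d)
m=(w[...,2]<.06)&(w[...,2]>-.02)&(abs(w[...,0]-.6)<.03)&(abs(w[...,1]-.03)<.04)
print('now deck from wrist',np.nanmedian(w[m][:,2]),m.sum())
E
```

```text
wrist t0 deck z 0.02941019586899568 carton pts [0.514 0.035 0.062]
scene [[0.675, 0.008, 0.224], [0.676, 0.003, 0.228], [0.678, -0.006, 0.231], [0.677, -0.005, 0.234], [0.677, -0.005, 0.235], [0.677, 0.004, 0.237], [0.678, 0.008, 0.239]]
side [[0.573, -0.01, 0.226], [0.572, -0.003, 0.228], [0.572, -0.003, 0.23], [0.572, -0.003, 0.232], [0.572, 0.009, 0.235], [0.674, -0.011, 0.236], [0.572, -0.003, 0.239]]
now deck from wrist 0.029347568056996037 15668
```

The offset is constant: the wrist camera's kinematics are right (deck z = 0.029), so the fingers really end about 41 mm short of the stated TCP. I'll raise, back off, measure the fingertips and body underside, then descend so the tips overlap the wall.

```bash
python3 -m handwheel '[[0,0,-0.5,0,0,0],[-0.4,0,-0.25,0,0,0],[-0.5,0,0,0,0,0],[-0.5,0,0,0,0,0],[-0.5,0,0,0,0,0],[0,0,0,0,0,0],[0,0,0,0,0,0]]'
python3 - <<'E'
from h import *
s=arm.sense();t=s['tcp_pos'];print(t)
for c in ['side','scene']:
    im,d=eyes.grab_frame(c);w=world(c,d)
    save('b_'+c+'.png',im)
    q=w.reshape(-1,3);q=q[np.isfinite(q).all(1)]
    q=q[(abs(q[:,0]-t[0])<.045)&(abs(q[:,1]-t[1])<.1)&(q[:,2]>.06)&(q[:,2]<.3)]
    for a,b in [(-.1,-.07),(-.065,-.04),(-.04,.04),(.04,.065),(.07,.1)]:
        k=q[(q[:,1]-t[1]>a)&(q[:,1]-t[1]<b)]
        if len(k)>5: z=np.sort(k[:,2]-t[2]); print(c,a,b,len(k),'min z rel tcp',z[[0,2,5]].round(3),'x rel',(k[:,0].min()-t[0]).round(3),(k[:,0].max()-t[0]).round(3))
    if c=='scene': fit(rectfit(w,.516,.03,.1),'carton')
E
```

```text
t: 8.12
tcp_pos: [0.4173, 0.0298, 0.0782]
ee_rot: [-3.141, 0.044, -0.002]
force: [-0.3, -0.2, -1.2]
opening: 1.002
grasp_force: 0.0
[0.4172589  0.02982057 0.07824977]
side -0.1 -0.07 1276 min z rel tcp [0.117 0.117 0.118] x rel -0.036 0.03
side -0.065 -0.04 741 min z rel tcp [0.038 0.039 0.039] x rel -0.036 0.027
side -0.04 0.04 2462 min z rel tcp [0.128 0.13  0.13 ] x rel -0.038 0.031
side 0.04 0.065 704 min z rel tcp [0.037 0.037 0.038] x rel -0.033 0.013
side 0.07 0.1 213 min z rel tcp [0.118 0.12  0.122] x rel -0.032 -0.008
scene -0.1 -0.07 387 min z rel tcp [0.12  0.12  0.122] x rel -0.034 0.033
scene -0.065 -0.04 765 min z rel tcp [0.038 0.038 0.04 ] x rel -0.034 0.035
scene -0.04 0.04 1568 min z rel tcp [-0.017 -0.011 -0.006] x rel -0.034 0.045
scene 0.04 0.065 660 min z rel tcp [-0.017 -0.015 -0.013] x rel -0.028 0.045
scene 0.07 0.1 400 min z rel tcp [0.118 0.119 0.12 ] x rel -0.031 0.039
carton 2802 [517.4  29.2] [108.9 130.6] 7.93
```

The whole hand sits 38 mm higher than reported (tip = tcp + 0.038, body = tcp + 0.118). I'll work at tcp z ≈ 0.010, which puts the tips at about 0.048.

```bash
python3 -m handwheel '[[0,0,0.5,0,0,0],[0,0,0.5,0,0,0],[0,0,0.4,0,0,0],[0,0,0.3,0,0,0],[0,0,0,0,0,0]]'
python3 -m handwheel '[[0.12,0,0,0,0,0],[0.12,0,0,0,0,0],[0.12,0,0,0,0,0],[0.12,0,0,0,0,0],[0.12,0,0,0,0,0],[0.12,0,0,0,0,0],[0.12,0,0,0,0,0],[0.12,0,0,0,0,0]]'
python3 -m handwheel '[[0.12,0,0,0,0,0],[0.12,0,0,0,0,0],[0.12,0,0,0,0,0],[0.12,0,0,0,0,0]]'
python3 - <<'E'
from h import *
o=[]
for c in ['scene','side']:
    im,d=eyes.grab_frame(c);w=world(c,d)
    o.append(im[130:330,240:400] if c=='scene' else im[150:350,200:360])
    fit(rectfit(w,.53,.03,.1),c)
save('p2.png',cv2.resize(np.hstack(o),None,fx=2.4,fy=2.4))
E
```

```text
t: 8.85
tcp_pos: [0.4159, 0.0296, 0.0092]
ee_rot: [3.141, -0.044, -0.002]
force: [-0.2, 0.5, -1.1]
opening: 0.999
grasp_force: 0.0
t: 9.85
tcp_pos: [0.4544, 0.0288, 0.0098]
ee_rot: [-3.141, 0.044, 0.001]
force: [-1.4, 1.1, 1.0]
opening: 0.998
grasp_force: 0.9
t: 10.35
tcp_pos: [0.4742, 0.028, 0.0099]
ee_rot: [3.141, -0.044, 0.0]
force: [-0.3, 1.8, -0.6]
opening: 1.001
grasp_force: 0.7
scene 3072 [527.7  20. ] [131.4 130. ] 88.51
side 1579 [526.6  20.6] [132.5 128.1] 88.28
```

View pics/p2.png

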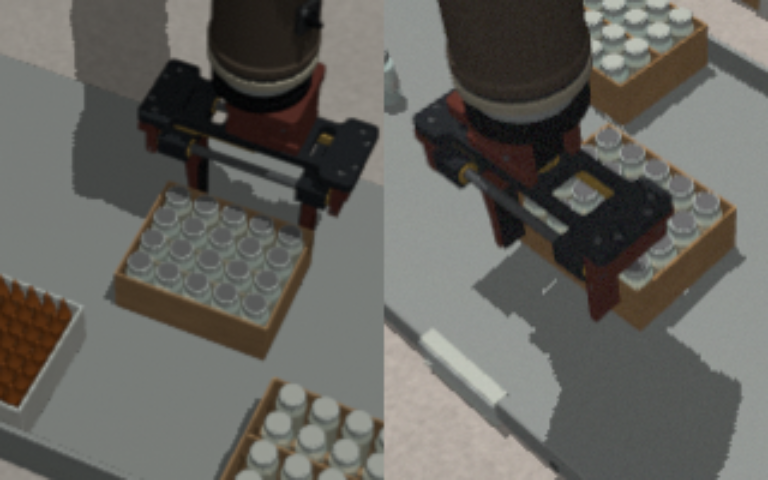

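The carton is now square (-1.5°) but about 6 mm towards the ampoule side. I'll carry on pushing with a slight drift towards +y.

```bash
python3 -m handwheel '[[0.12,-0.015,0,0,0,0],[0.12,-0.015,0,0,0,0],[0.12,-0.015,0,0,0,0],[0.12,-0.015,0,0,0,0],[0.12,-0.015,0,0,0,0],[0.12,-0.015,0,0,0,0],[0.12,-0.015,0,0,0,0],[0,0,0,0,0,0]]'
cat > m.py <<'E'
from h import *
import sys
x=float(sys.argv[1])
t=arm.sense()['tcp_pos']
for c in ['scene','side']:
    im,d=eyes.grab_frame(c);w=world(c,d).copy()
    w[w[...,0]<t[0]+.016]=np.nan
    fit(rectfit(w,x,.022,.1),c)
    for n,p in {'amp':(.675,-.116),'vialc':(.6825,.1605)}.items(): fit(rectfit(w,*p,.085),c+n)
save(sys.argv[2],np.vstack([eyes.grab_frame('scene')[0][180:380,180:440],eyes.grab_frame('side')[0][130:330,240:500]]))
E
python3 m.py .565 p3.png
```

```text
t: 11.45
tcp_pos: [0.5086, 0.0315, 0.0101]
ee_rot: [-3.141, 0.044, -0.003]
force: [0.3, -0.1, -0.8]
opening: 1.001
grasp_force: 0.0
scene 2999 [574.6  22.4] [132.2 103.3] 88.37
sceneamp 3067 [ 675.1 -116.5] [122.  107.4] 87.76
scenevialc 3110 [682.5 159.9] [120.7 107.1] 87.41
side 1196 [575.4  24.2] [132.8  97.9] 87.84
sideamp 3155 [ 674.6 -116. ] [120. 108.] 87.48
sidevialc 931 [704. 126.] [146.5  74.8] 40.77
```

```bash
python3 -m handwheel '[[0.13,-0.004,0,0,0,0],[0.13,-0.004,0,0,0,0],[0.13,-0.004,0,0,0,0],[0.13,-0.004,0,0,0,0],[0.13,-0.004,0,0,0,0],[0.13,-0.004,0,0,0,0],[0.13,-0.004,0,0,0,0],[0,0,0,0,0,0]]'
python3 m.py .60 p4.png
python3 -m handwheel '[[0.13,0,0,0,0,0],[0.13,0,0,0,0,0],[0.13,0,0,0,0,0],[0.13,0,0,0,0,0],[0.13,0,0,0,0,0],[0.13,0,0,0,0,0],[0.13,0,0,0,0,0],[0,0,0,0,0,0]]'
python3 m.py .64 p5.png
```

```text
t: 12.65
tcp_pos: [0.544, 0.0314, 0.0099]
ee_rot: [3.141, -0.044, -0.0]
force: [-1.2, 0.1, 0.4]
opening: 0.998
grasp_force: 0.8
scene 3125 [609.5  22.6] [131.8 102.4] 88.38
sceneamp 3048 [ 674.8 -116.6] [122.1 107.8] 88.33
scenevialc 3113 [681.9 160.2] [120.5 108.3] 87.16
side 732 [609.3 -17.4] [50.3 98. ] 87.82
sideamp 3152 [ 674.3 -115.9] [120.4 106.4] 87.74
sidevialc 320 [707.5 107.7] [82.5 38.7] 32.14
t: 13.85
tcp_pos: [0.5814, 0.0304, 0.0102]
ee_rot: [-3.141, 0.045, -0.002]
force: [0.0, -0.2, -0.4]
opening: 0.999
grasp_force: 0.0
scene 3271 [647.4  21.6] [131.9 102.4] 88.5
sceneamp 3071 [ 674.6 -116.9] [122.9 108.2] 87.64
scenevialc 3114 [683.1 160.1] [120.5 106.9] 87.3
side 660 [646.7 -24.8] [98.5 42.5] 1.53
sideamp 3138 [ 674.5 -115.7] [121.2 107.1] 87.88
sidevialc 128 [666.2 212.3] [22.3 67.7] 87.46
```

View pics/p5.png

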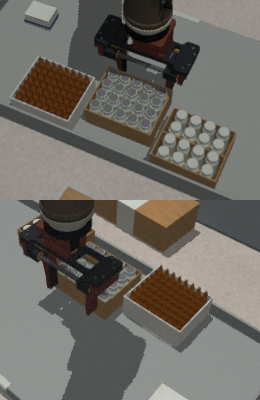

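The carton is in the gap mouth, centred and square, and both neighbours are where they were. About 33 mm is left, and I'll take the last part slowly while watching the force.

```bash
python3 -m handwheel '[[0.12,0,0,0,0,0],[0.12,0,0,0,0,0],[0.12,0,0,0,0,0],[0.12,0,0,0,0,0],[0.12,0,0,0,0,0],[0.05,0,0,0,0,0],[0.05,0,0,0,0,0],[0,0,0,0,0,0]]'
python3 -m handwheel '[[0.04,0,0,0,0,0],[0.04,0,0,0,0,0],[0.04,0,0,0,0,0],[0,0,0,0,0,0]]'
python3 -m handwheel '[[0.04,0,0,0,0,0],[0.04,0,0,0,0,0],[0,0,0,0,0,0]]'
python3 m.py .67 p6.png
```

```text
t: 15.05
tcp_pos: [0.6079, 0.0296, 0.0099]
ee_rot: [3.141, -0.044, -0.001]
force: [-5.1, -0.4, 2.4]
opening: 1.0
grasp_force: 2.2
t: 15.55
tcp_pos: [0.6134, 0.0294, 0.0099]
ee_rot: [3.141, -0.044, 0.001]
force: [-2.7, 0.9, 1.1]
opening: 1.002
grasp_force: 1.3
t: 15.92
tcp_pos: [0.6168, 0.0293, 0.0099]
ee_rot: [3.141, -0.044, 0.001]
force: [-1.1, 0.5, 0.2]
opening: 0.998
grasp_force: 0.8
scene 3405 [682.8  20.9] [131.4 101.6] 89.22
sceneamp 2873 [ 680.7 -116.8] [123.4  97.5] 89.07
scenevialc 3055 [683.4 159.9] [120.  105.2] 87.51
side 587 [684.1 -31.6] [101.   37.8] 7.08
sideamp 2547 [ 680.3 -116.1] [120.7  98.1] 88.21
sidevialc 318 [684.5 195.4] [ 56.8 105.5] 87.72
```

```bash
python3 -m handwheel '[[0.04,0,0,0,0,0],[0.04,0,0,0,0,0],[0,0,0,0,0,0]]'
python3 -m handwheel '[[0.04,0,0,0,0,0],[0.04,0,0,0,0,0],[0,0,0,0,0,0]]'
```

```text
t: 16.5
tcp_pos: [0.6191, 0.0293, 0.0099]
ee_rot: [-3.141, 0.045, 0.001]
force: [-4.6, 0.8, 3.1]
opening: 1.005
grasp_force: 2.4
t: 16.88
tcp_pos: [0.6189, 0.0293, 0.0099]
ee_rot: [3.141, -0.044, -0.011]
force: [-15.6, 0.9, 13.4]
opening: 0.998
grasp_force: 8.1
```

The hand has stopped and the force has risen to 16 N, so the carton is against the lip. I'll back off straight, raise, and verify.

```bash
python3 -m handwheel '[[-0.15,0,0,0,0,0],[-0.3,0,0,0,0,0],[-0.6,0,0,0,0,0],[-0.6,0,0,0,0,0],[-0.6,0,0,0,0,0],[-0.6,0,-0.5,0,0,0],[-0.6,0,-0.8,0,0,0],[-0.6,0,-0.8,0,0,0]]'
python3 -m handwheel '[[-0.4,0,-0.8,0,0,0],[0,0,-0.8,0,0,0],[0,0,0,0,0,0],[0,0,0,0,0,0]]'
python3 m.py .67 p7.png
python3 - <<'E'
from h import *
for c in ['scene','side']:
    im,d=eyes.grab_frame(c);w=world(c,d).reshape(-1,3)
    l=w[(w[:,2]>.048)&(w[:,2]<.06)&(w[:,0]>.72)&(w[:,0]<.76)&(abs(w[:,1]-.02)<.3)]
    print(c,'lip x at y~.02',np.percentile(l[abs(l[:,1]-.02)<.06][:,0],[5,50,95]).round(4), 'lip slope',np.polyfit(l[:,1],l[:,0],1).round(4))
E
```

```text
t: 17.88
tcp_pos: [0.46, 0.0337, 0.0947]
ee_rot: [-3.141, 0.044, -0.002]
force: [0.8, 0.3, 1.3]
opening: 1.003
grasp_force: 0.0
t: 18.38
tcp_pos: [0.4446, 0.0342, 0.1575]
ee_rot: [-3.141, 0.044, -0.001]
force: [-0.6, -0.0, -0.6]
opening: 0.998
grasp_force: 0.0
scene 3593 [682.   20.9] [131.  107.7] 88.65
sceneamp 3045 [ 675.  -116.4] [122.7 107.8] 87.98
scenevialc 3125 [682.1 160.1] [120.1 108.4] 87.46
side 2883 [682.1  21.6] [132.5 107.4] 88.14
sideamp 3143 [ 674.6 -115.9] [120.8 106.9] 87.74
sidevialc 1425 [682.8 161.3] [123.9 105.3] 86.91
scene lip x at y~.02 [0.732  0.7367 0.7406] lip slope [0.0304 0.735 ]Traceback (most recent call last):
  File "<stdin>", line 5, in <module>
    return _quantile_unchecked(
        a, q, axis, out, overwrite_input, method, keepdims, weights)
    return _ureduce(a,
                    func=_quantile_ureduce_func,
    ...<5 lines>...
                    overwrite_input=overwrite_input,
                    method=method)
    r = func(a, **kwargs)
    result = _quantile(arr,
                       quantiles=q,
    ...<2 lines>...
                       out=out,
                       weights=wgt)
    slices_having_nans = np.isnan(arr[-1, ...])
                                  ~~~^^^^^^^^^
IndexError: index -1 is out of bounds for axis 0 with size 0
```

View pics/p7.png

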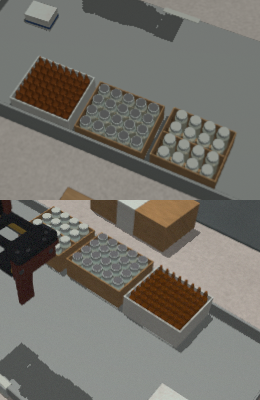

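The carton is home, against the lip at x = 0.682 + 0.052 ≈ 0.734. It's within 2 mm of the gap's middle and square to about 0.01 rad. The neighbours haven't moved, and the hand is clear.

```bash
python3 -c "
from workcell import ticket;print(ticket.close_job())"
```

```text
the job is handed in; nothing more can be done
None
```

The carton stands in the gap against the back lip, about 2 mm off the middle and square to roughly 0.01 rad; the two neighbouring cartons measured unmoved, the hand is clear, and I handed the job in (no verdict came back), after one first pass too high that hovered just above the vial caps without measurable contact because the fingertips sit about 38 mm higher than the reported TCP.

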